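Close and latch the instrument case

ROBOT

A 6-joint arm with a two-finger parallel gripper is mounted at the origin on the work surface; the furniture and walls round the work are solid. World frame = base frame: x ahead of the robot, y to its left, z up, the work surface at z = 0. Lengths are in m, angles in degrees, forces in N, time in s.
With the tool pointing down it reaches from about 0.325 to 0.85 m from the base axis. Payload 4.4 kg.
Tool frame: the origin (TCP) lies on the centre line of the jaws, within the pads' length; the fingertips stand 14 mm ahead of it and the grasp point (between the pads) lies 5 mm behind it; x points along the fingers, z is the direction in which the jaws open and shut, and the axes are right-handed (so a half turn about x gives the same grasp; the last joint's range is limited). The gripper opens to 94 mm and grips with 3 to 60 N. Pads are 16 mm wide; open, the fingers measure 119 mm over their backs; the gripper's body (75 mm by 177 mm) begins 78 mm behind the grasp point.
Start: joints at [-83.222, 11.837, 88.321, -0, 79.842, -8.623], TCP at [0.153, -0.554, 0.219] pointing down, gripper open.
Joint ranges: [-156.59, 156.59], [-49.26, 127.26], [12.9, 141.05], [-63.56, 243.56], [4.71, 150.69], [-161.64, 161.64]. Speed limits (degrees/s): [159.86, 159.86, 180, 180, 180, 180].

INTERFACE

Orientations are given as [roll, pitch, yaw] about the fixed x, y, z axes, in that order (R = Rz(yaw) Ry(pitch) Rx(roll)).
In Python, from workcell import arm, imaging gives the robot as it stands.
- The arm moves only by the tool carry_out, never from a script. Its argument "plan" is a list of rows, each an object with "dp": the shift along the world's x, y, z in units of 500 mm (1.0 is 500 mm), a list of three; "turn": the turn, a rotation vector about the world's x, y, z in units of pi rad (1.0 is pi rad), a list of three. A call has 1 to 5 rows; each row is the pose to reach, as a shift and turn from the pose commanded when the call began, turning the shorter way round; what a row does not reach only later rows make up. A row lasts 1/12 s, in which the tool goes at most 41.7 mm and 7.16 degrees, less where a joint would pass 70% of its speed; a pose out of reach is approached as far as the arm can. A call with a number of a shift or a turn outside -1 to 1 is refused whole. A call with a gripper value outside its range is refused whole. "grip" is the opening, from -1 (shut) to 1 (fully open), set as the call begins (left out, the last holds). The fingers move at their own pace and stop on an object; "squeeze" is the grip in N (left out, the last holds). Time passes only in rows, so rows that repeat a pose let the fingers close. It gives the time, the measured TCP pose, the force and the opening at its end, in the units of the state.
- arm.state(): the state, without advancing time (a new reading comes with each control period).
- imaging.snapshot(name): name is "scene" or "top" or "wrist"; returns a dict with "color" (400x640x3 uint8, red, green, blue), "camera_matrix" (3x3 intrinsics, pixels), "R" (3x3) and "t" (3): a world point X has camera coordinates R X + t; the wrist camera has in their place "mount" (4x4, takes a point from camera to tool coordinates, whose origin is the TCP and whose axes are the tool frame's). Camera axes: x right, y down, z forward; pixel columns grow to the right and rows downward; lengths in m; the calibration is good to about 2 mm. The wrist camera is an equidistant fisheye: a pixel r from the principal point sees the ray r / f radians off the axis. A picture is of the moment at which its call begins: read the wrist's pose just before it. There is no depth.
- arm.job_done(): hands the job in, once; it reports no verdict.
The state is a dict: "time": time; "joints": joint angles; "dq": joint speeds; "effort": joint torques, N m; "tcp_pos": TCP position; "tool_rot": TCP orientation; "contact_force": force on the tool from outside, world axes, zero at the start; "wrist_torque": the same for the moment, N m; "opening": opening from 0.0 (shut) to 1.0 (fully open).
Only numpy, scipy, OpenCV 4.12 (cv2) and the standard library are available. Lean on these libraries where they do the work, as an engineer would, in place of code of your own. Each camera call takes 0.05 s, during which the arm holds its last target.

TASK

Close and latch the metal instrument case: lower its hinged lid onto the seal, swing the wire loop of the draw latch over the hooked keeper on the lid so that its crossbar sits behind the keeper's lip, then press the latch lever down past centre until it snaps fully home and clamps the lid down. Leave the things standing round the case where they are.

Things in the scene. Friction and masses are not known exactly. Their poses are not given: they have to be found in the camera images.
- case: aluminium instrument case, 120 deep (its x) x 170 wide (y) x 95 mm high without lid, fixed; origin at the centre of its underside. Front wall at x = -60 mm with the draw latch at y = 0; lid hinged along the back, hinge line at x = +62.5, z = 99 mm. Wire handles stand out 19 mm on both sides. Lid, lever and loop all turn about lines along the case's y
- lid (a joint): lid hinge, rad: 0 = fully down, seal squeezed; grows as it opens (to 1.3). Lid plate 120 x 170 x 10 mm; outer face of its rim 7.5 mm, of a 90 x 140 mm raised panel in the middle 10 mm above the hinge line. Stiff hinge (0.17 N m): stays where left. Lowered and let go it rests on the springy seal at about 0.04; clamped, at about 0.01. Starts at 0.55 to 1.15
- lever (a joint): latch lever, rad: 0 = fully home (handle points to the front and 35 degrees down), grows as raised (to 1.6; at 1.4 it points 45 degrees up). Stays where left (0.04 N m). Dead centre at about 0.2; past it with the loop hooked it snaps home. Pressing takes about 2 to 4 N at the paddle. Starts at 1.25 to 1.5; below about 1.05 the loop is too short to pass over the lip
- bail (a joint): wire loop's hinge on the lever, rad, relative to the lever: about 0 when latched, grows as the loop swings away from the lid to the front. Light friction: it stays while near upright, and falls towards the lid once tipped well over. Starts at 1.72 to 1.95, the loop about upright between handle and lid; hooked with the lever up it reads about 0.7 to 1.0
- bail_bar (a point): middle of the loop's crossbar: round steel bar, 6 mm thick, 40 mm long, along the case's y. The loop is a U, its legs 40 mm apart and 64.5 mm long, pivoted on the lever 24 mm from the lever's pivot; the crossbar moves in an arc about that pivot
- keeper (a point): seat of the crossbar's centre on the keeper, middle of the lid's front edge; moves with the lid (x to the back, z up out of the lid). Keeper: steel plate 30 mm wide, standing 20 mm out from the lid edge, its top 3 mm under this point; at its end an upturned lip 24 mm wide, 3 mm thick, inner face 3 mm to the front of this point, top 4 mm above it. The groove from lip to lid edge is 17 mm
- lid_front (a point): point on the lid's outer rim face, 10 mm in from the middle of its front edge; moves with the lid; 112.5 mm from the hinge line
- paddle (a point): middle of the lever's paddle (34 x 26 x 4 mm, at the end of the 76 mm handle), 60 mm from the lever's pivot; press down on its upper face
- lever_pivot (a point): the lever's pivot: fixed on the case, 35.5 mm in front of the front wall, 70.5 mm above the desk
- cotton_tub: bystander: ribbed white tub of cotton buds, 77 mm wide, 80 mm tall, standing to the left of the case; origin at the centre of its underside
- polish: bystander: dark red square nail-polish bottle with a black cap, 26 x 26 x 76 mm, standing in front of the case to the left; origin at the centre of its underside
- timer: bystander: round white minute timer, 62 mm wide, 44 mm tall, on the right of the desk; origin at the centre of its underside

How it is judged (in metres and radians):
On the way, in this order (a step that is already met when the one before it is completed fails the run):
1. the lid is down on its seal (value of joint lid below 0.08 rad), for 0.2 s.
2. the crossbar of the loop lies in the keeper's groove, behind its lip (x of bail_bar in the frame of keeper between -0.004 and 0.014 m and z of bail_bar in the frame of keeper between -0.005 and 0.005 m), for 0.2 s.
At the end, for the whole second after the job is handed in: the lever is home (within 0.1 rad), the crossbar lies behind the keeper's lip (within 4 to 6 mm of its seat), and the lid is clamped down (hinge under 0.022 rad) (value of joint lever below 0.1 rad and value of joint lid below 0.022 rad and x of bail_bar in the frame of keeper between -0.004 and 0.006 m and z of bail_bar in the frame of keeper between -0.005 and 0.005 m); the robot touches nothing.
It fails at once if a thing standing round the case is moved by more than 25 mm (distance of any of cotton_tub, polish, timer from where it was at the start of the episode above 0.025 m).
It also fails if it takes over 45 s, if anything falls off the work surface, if the arm or the gripper's body presses on something with over 40 N, if the wrist force passes 120 N, or if a joint passes its speed limit or range.

## Working session

There is one attempt and no reset: what is moved stays moved. The work goes in short steps, Python scripts to look and compute and a tool call to move; the robot and the scene stay as the last step left them, time stands still between calls to the robot, and variables do not carry over. Pictures are saved under pics/ and viewed, and the job is handed in when it is done.

Besides the shell and the picture viewer there is one more tool, called after "Request:" by a JSON object that holds its "api" and its "payload". carry_out: Moves the arm, as the interface text tells. Its arguments: {"type":"object","properties":{"plan":{"type":"array"},"grip":{"type":"number"},"squeeze":{"type":"number"}},"required":["plan"]}

```bash
ls; mkdir -p pics; python3 - <<'E'
from workcell import arm, imaging
import cv2
print(arm.state())
for n in ("scene","top","wrist"):
    s=imaging.snapshot(n); cv2.imwrite(f"pics/{n}0.png",s["color"][:,:,::-1])
    print(n,{k:v for k,v in s.items() if k!="color"})
E
```

```text
pics
{'time': 0.0, 'joints': array([-8.32228938e+01,  1.18866559e+01,  8.84061200e+01, -2.08384371e-03,
        7.98394172e+01, -8.62582919e+00]), 'dq': array([0.05964   , 0.0039333 , 0.05450085, 0.07337622, 0.07675794,
       0.00474215]), 'effort': array([-6.53203570e-04, -3.70872867e+01, -2.81416458e+01,  6.98752538e-02,
        3.60430393e-02, -1.50533442e-04]), 'tcp_pos': array([ 0.15257984, -0.55357187,  0.21825599]), 'tool_rot': array([172.26275488,  89.8677909 ,  97.66606029]), 'contact_force': array([-0.9780491 , -0.47824723,  0.35636018]), 'wrist_torque': array([0.00382799, 0.0006073 , 0.04390806]), 'opening': 0.9981092948177894}
scene {'camera_matrix': array([[389.76404167,   0.        , 318.50739196],
       [  0.        , 389.76404167, 198.07795502],
       [  0.        ,   0.        ,   1.        ]]), 'R': array([[-0.87876137, -0.47720286, -0.00747574],
       [-0.33605017,  0.62980169, -0.70030002],
       [ 0.33889341, -0.61288438, -0.71380949]]), 't': array([0.49245984, 0.14198446, 1.14337584])}
top {'camera_matrix': array([[390.29649422,   0.        , 319.89865434],
       [  0.        , 390.29649422, 197.6788817 ],
       [  0.        ,   0.        ,   1.        ]]), 'R': array([[ 0.01101273, -0.99993241,  0.00372786],
       [-0.9841777 , -0.01149839, -0.17681074],
       [ 0.17684165, -0.00172171, -0.98423781]]), 't': array([0.15052597, 0.47486259, 1.32927324])}
wrist {'camera_matrix': array([[309.70691629,   0.        , 322.04652954],
       [  0.        , 309.70691629, 200.88253604],
       [  0.        ,   0.        ,   1.        ]]), 'mount': array([[-4.50133668e-04, -2.84827162e-01,  9.58578784e-01,
        -1.65549283e-01],
       [ 8.34294126e-04, -9.58578654e-01, -2.84826732e-01,
         8.23255328e-02],
       [ 9.99999551e-01,  6.71526547e-04,  6.69118155e-04,
        -4.23878520e-04],
       [ 0.00000000e+00,  0.00000000e+00,  0.00000000e+00,
         1.00000000e+00]])}
```

View pics/scene0.png

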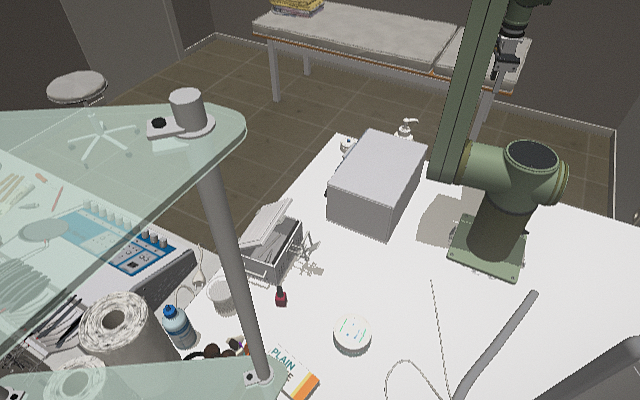

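View pics/top0.png

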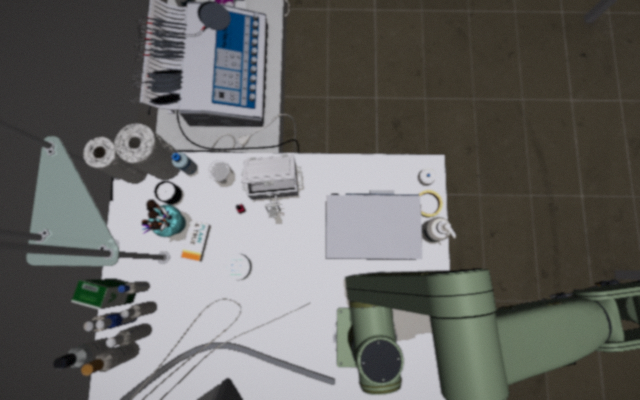

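View pics/wrist0.png

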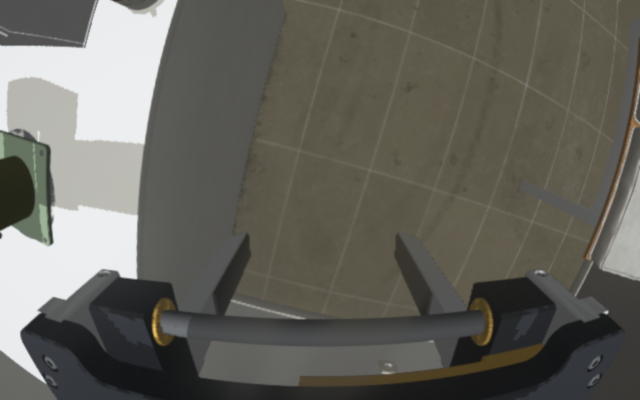

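```bash
cat > h.py <<'E'
import numpy as np, cv2
from workcell import arm, imaging
def ray(s,u,v):
    K=s["camera_matrix"];R=s["R"];t=s["t"]
    d=R.T@np.linalg.solve(K,np.array([u,v,1.0])); return -R.T@t,d
def onz(s,u,v,z):
    o,d=ray(s,u,v); return o+d*(z-o[2])/d[2]
def proj(s,X):
    c=s["R"]@np.asarray(X)+s["t"]; p=s["camera_matrix"]@c; return p[:2]/p[2]
def crop(s,x0,y0,x1,y1,k,name):
    c=s["color"][y0:y1,x0:x1,::-1]; cv2.imwrite(name,cv2.resize(c,None,fx=k,fy=k,interpolation=cv2.INTER_CUBIC))
E
python3 - <<'E'
from h import *
s=imaging.snapshot("scene");t=imaging.snapshot("top")
crop(s,190,170,350,320,5,"pics/s1.png");crop(t,200,140,330,230,6,"pics/t1.png")
for n,u,v,z in [("bigbox corner",326,258,.0),("bb",420,258,0),("bb",326,195,0),("tub",222,173,.08),("polish",240,209,.076),("timer",238,267,.044),("edge",110,205,0),("pole",165,257,0)]: print(n,onz(t,u,v,z).round(3))
E
```

```text
bigbox corner [0.265 0.132 0.   ]
bb [ 0.269 -0.2    0.   ]
bb [0.491 0.134 0.   ]
tub [0.549 0.495 0.08 ]
polish [0.425 0.428 0.076]
timer [0.23  0.431 0.044]
edge [0.445 0.912 0.   ]
pole [0.262 0.699 0.   ]
```

View pics/s1.png

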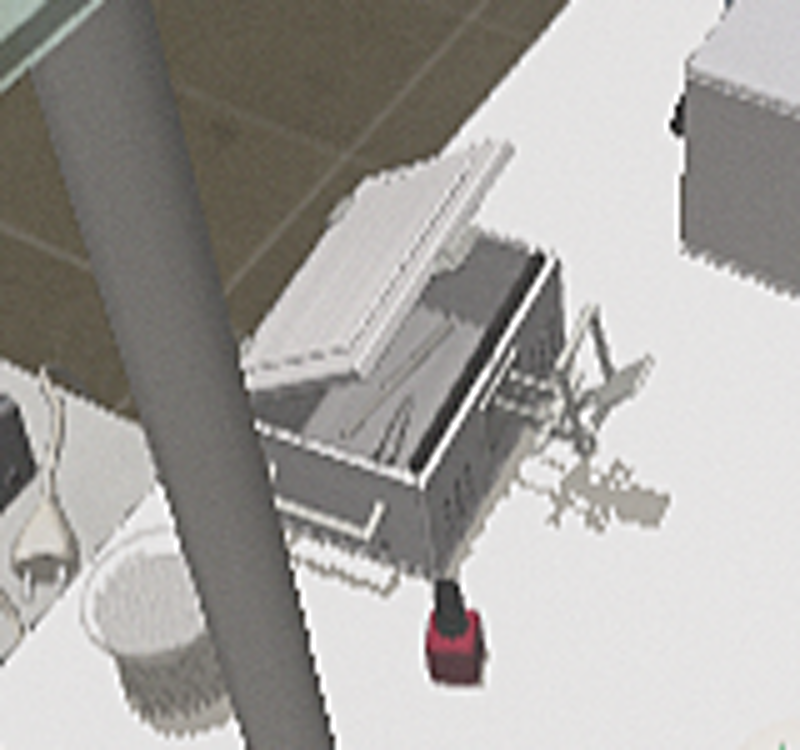

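View pics/t1.png

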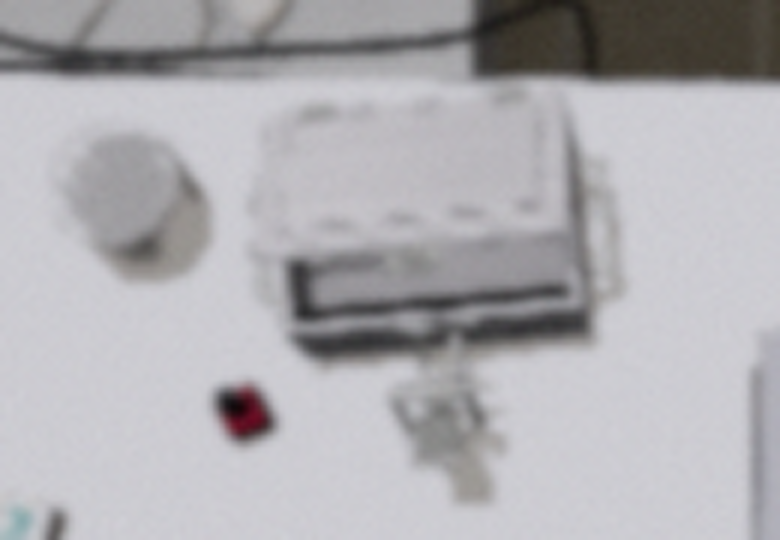

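```bash
python3 - <<'E'
from h import *
s=imaging.snapshot("scene");t=imaging.snapshot("top")
T=lambda u,v,z: onz(t,200+u/6,140+v/6,z)
S=lambda u,v,z: onz(s,190+u/5,170+v/5,z)
a=T(288,325,.095);b=T(588,312,.095);print("top front rim",a,b,np.linalg.norm(a-b))
c=S(417,480,.095);d=S(557,253,.095);print("scene front rim",c,d,np.linalg.norm(c-d))
print("scene base corner",S(435,580,0), S(443,590,0))
print("box top", [onz(t,u,v,.17).round(3) for u,v in ((326,197),(326,258),(420,258))])
E
```

```text
top front rim [0.4728252  0.39903892 0.095     ] [0.48226375 0.23030589 0.095     ] 0.16899680775196918
scene front rim [0.47011396 0.40418113 0.095     ] [0.48442531 0.23897739 0.095     ] 0.16582246609306434
scene base corner [0.46942748 0.40306106 0.        ] [0.46226364 0.40623563 0.        ]
box top [array([0.453, 0.137, 0.17 ]), array([0.261, 0.135, 0.17 ]), array([ 0.264, -0.156,  0.17 ])]
```

```bash
python3 - <<'E'
from h import *
from scipy.spatial.transform import Rotation as R
s=imaging.snapshot("scene");t=imaging.snapshot("top")
crop(s,310,110,450,250,5,"pics/s2.png")
for z in (0,.1,.15,.2,.25,.3):
    p=onz(t,326,258,z); print(z,p.round(3),proj(s,p).round(1))
st=arm.state(); M=R.from_euler('xyz',st["tool_rot"],degrees=True).as_matrix(); print(M.round(3))
# rough rotvec to align tool: x down, z along case y
th=np.radians(4); 
for sg in (1,-1):
    zt=sg*np.array([-np.sin(th),np.cos(th),0]); xt=np.array([0,0,-1.]); G=np.stack([xt,np.cross(zt,xt),zt],1)
    print(sg,G[:,1].round(2),(R.from_matrix(G@M.T).as_rotvec()/np.pi).round(4))
print(np.degrees(np.arctan2(st["tcp_pos"][1],st["tcp_pos"][0])))
E
```

```text
0 [0.265 0.132 0.   ] [385.  244.1]
0.1 [0.262 0.134 0.1  ] [389.8 222.7]
0.15 [0.261 0.135 0.15 ] [392.4 210.8]
0.2 [0.26  0.136 0.2  ] [395.2 198.1]
0.25 [0.259 0.137 0.25 ] [398.2 184.4]
0.3 [0.258 0.138 0.3  ] [401.4 169.7]
[[ 0.     0.964  0.266]
 [ 0.     0.266 -0.964]
 [-1.     0.    -0.   ]]
1 [-1.   -0.07 -0.  ] [-0.000e+00 -1.000e-04  9.367e-01]
-1 [1.   0.07 0.  ] [-0.0001  0.     -0.0633]
-74.59707265472277
```

View pics/s2.png

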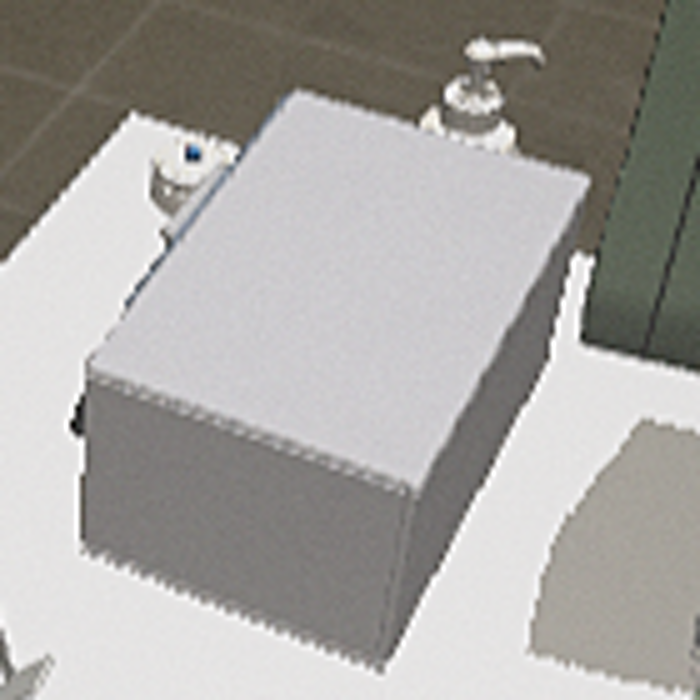

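Request:
{"api": "carry_out", "payload": {"plan": [{"dp": [0.07, 0.034, 0.032], "turn": [0, 0, 0.037]}, {"dp": [0.14, 0.067, 0.065], "turn": [0, 0, 0.074]}, {"dp": [0.21, 0.1, 0.097], "turn": [0, 0, 0.112]}, {"dp": [0.28, 0.134, 0.13], "turn": [0, 0, 0.15]}, {"dp": [0.35, 0.168, 0.162], "turn": [0, 0, 0.187]}], "grip": -1}}

```text
time: 0.87
tcp_pos: [0.3274, -0.4703, 0.3007]
tool_rot: [-20.4, 90.0, -61.0]
contact_force: [1.0, -0.4, 0.9]
opening: 0.683
```

Request:
{"api": "carry_out", "payload": {"plan": [{"dp": [0.048, 0.068, 0.008], "turn": [0, 0, 0.037]}, {"dp": [0.096, 0.136, 0.016], "turn": [0, 0, 0.074]}, {"dp": [0.144, 0.204, 0.024], "turn": [0, 0, 0.112]}, {"dp": [0.192, 0.272, 0.032], "turn": [0, 0, 0.15]}, {"dp": [0.24, 0.34, 0.04], "turn": [0, 0, 0.187]}]}}

```text
time: 1.28
tcp_pos: [0.4465, -0.3, 0.32]
tool_rot: [-31.6, 90.0, -38.6]
contact_force: [1.0, 0.7, -0.4]
opening: 0.328
```

Request:
{"api": "carry_out", "payload": {"plan": [{"dp": [0.01, 0.08, 0], "turn": [0, 0, 0.037]}, {"dp": [0.02, 0.16, 0], "turn": [0, 0, 0.074]}, {"dp": [0.03, 0.24, 0], "turn": [0, 0, 0.112]}, {"dp": [0.04, 0.32, 0], "turn": [0, 0, 0.15]}, {"dp": [0.04, 0.4, 0], "turn": [0, 0, 0.187]}]}}

```text
time: 1.7
tcp_pos: [0.4659, -0.0998, 0.3198]
tool_rot: [-29.4, 89.9, -2.7]
contact_force: [0.6, 0.2, 0.4]
opening: 0.006
```

Request:
{"api": "carry_out", "payload": {"plan": [{"dp": [0, 0.08, 0], "turn": [0, 0, 0.037]}, {"dp": [0, 0.16, 0], "turn": [0, 0, 0.074]}, {"dp": [0, 0.24, 0], "turn": [0, 0, 0.112]}, {"dp": [-0.01, 0.32, 0], "turn": [0, 0, 0.15]}, {"dp": [-0.02, 0.4, 0], "turn": [0, 0, 0.187]}]}}

```text
time: 2.12
tcp_pos: [0.4552, 0.1001, 0.3199]
tool_rot: [-56.9, 90.0, 3.4]
contact_force: [1.3, 1.2, -0.7]
opening: 0.005
```

Request:
{"api": "carry_out", "payload": {"plan": [{"dp": [-0.022, 0.08, 0], "turn": [0, 0, 0.037]}, {"dp": [-0.044, 0.16, 0], "turn": [0, 0, 0.074]}, {"dp": [-0.066, 0.24, 0], "turn": [0, 0, 0.112]}, {"dp": [-0.09, 0.32, 0], "turn": [0, 0, 0.15]}, {"dp": [-0.11, 0.4, 0], "turn": [0, 0, 0.187]}]}}

```text
time: 2.53
tcp_pos: [0.3995, 0.3001, 0.32]
tool_rot: [-69.8, 90.0, 24.2]
contact_force: [-0.0, 0.3, -0.3]
opening: 0.009
```

```bash
cat >> h.py <<'E'
from scipy.spatial.transform import Rotation as Rn
def wcam():
    st=arm.state(); M=Rn.from_euler('xyz',st["tool_rot"],degrees=True).as_matrix()
    w=imaging.snapshot("wrist"); T=np.eye(4);T[:3,:3]=M;T[:3,3]=st["tcp_pos"]; w["C"]=T@w["mount"]; w["st"]=st; return w
def wray(w,u,v):
    K=w["camera_matrix"]; a=np.array([(u-K[0,2])/K[0,0],(v-K[1,2])/K[1,1]]); r=np.hypot(*a)
    d=np.array([*(a/r*np.sin(r)),np.cos(r)]) if r>0 else np.array([0,0,1.]); return w["C"][:3,3],w["C"][:3,:3]@d
def wonz(w,u,v,z):
    o,d=wray(w,u,v); return o+d*(z-o[2])/d[2]
def wproj(w,X):
    c=np.linalg.inv(w["C"])@np.append(X,1); K=w["camera_matrix"]; n=np.hypot(c[0],c[1]); th=np.arctan2(n,c[2]); return np.array([K[0,2]+K[0,0]*th*c[0]/n,K[1,2]+K[1,1]*th*c[1]/n])
E
python3 - <<'E'
from h import *
w=wcam();print(w["st"]["tcp_pos"],w["st"]["tool_rot"],w["st"]["joints"].round(1))
cv2.imwrite("pics/w2.png",w["color"][:,:,::-1])
s=imaging.snapshot("scene");crop(s,190,170,350,320,5,"pics/s3.png")
import pickle;pickle.dump(w,open("w2.pkl","wb"))
E
```

```text
[0.39947069 0.30013677 0.31999312] [-69.83927367  89.95123748  24.20800542] [ 27.   -1.1  90.6  -0.   90.4 -67.1]
```

View pics/w2.png

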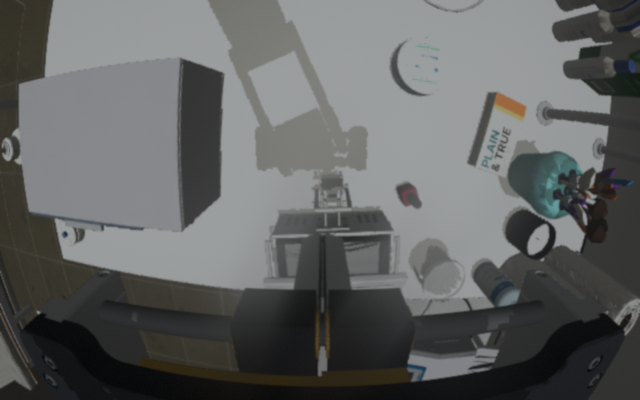

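View pics/s3.png

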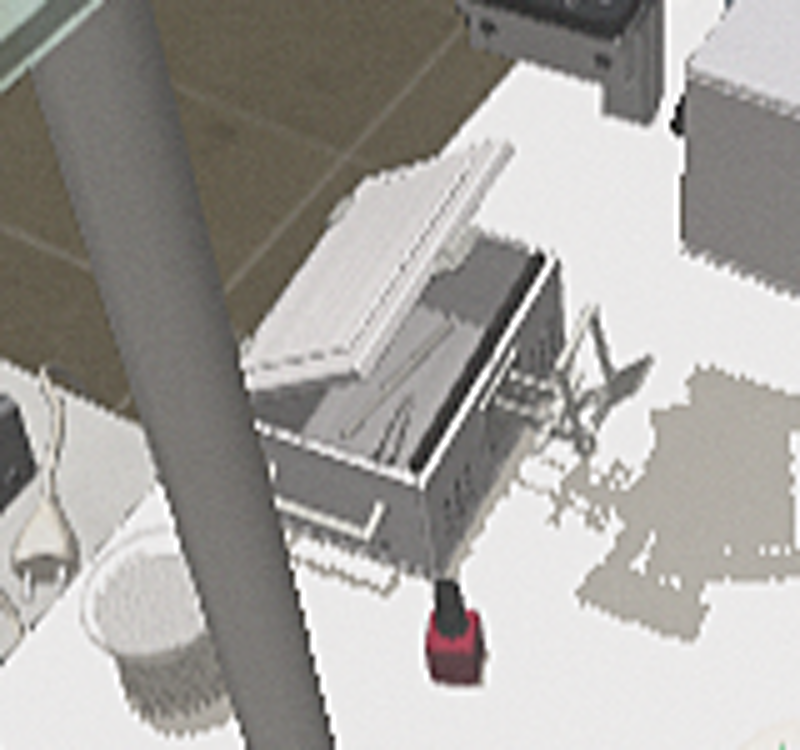

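```bash
python3 - <<'E'
from h import *
import pickle;w=pickle.load(open("w2.pkl","rb"))
crop(w,255,160,415,280,5,"pics/w2c.png")
E
```

```text
(no output)
```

View pics/w2c.png

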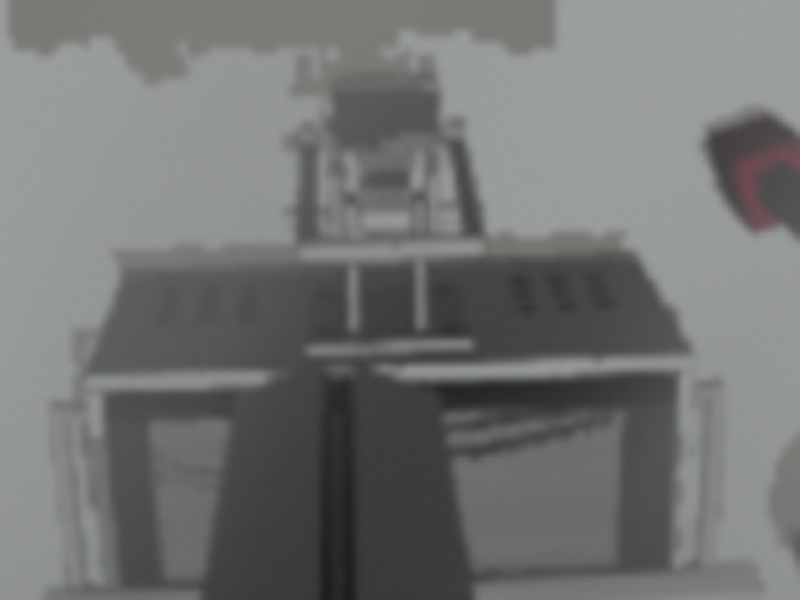

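```bash
cat >> h.py <<'E'
def tri(*rays):
    A=np.zeros((3,3));b=np.zeros(3)
    for o,d in rays:
        d=d/np.linalg.norm(d);P=np.eye(3)-np.outer(d,d);A+=P;b+=P@o
    X=np.linalg.solve(A,b);return X,[np.linalg.norm(np.cross(X-o,d/np.linalg.norm(d))).round(4) for o,d in rays]
E
python3 - <<'E'
from h import *
import pickle;w=pickle.load(open("w2.pkl","rb"))
s=imaging.snapshot("scene")
W=lambda u,v:(w,255+u/5,160+v/5)
a=wonz(*W(690,355),.095);b=wonz(*W(90,378),.095);print(a,b,np.linalg.norm(a-b))
yv=(a-b)/np.linalg.norm(a-b);print("yaw",np.degrees(np.arctan2(-yv[0],yv[1])))
S=lambda u,v:ray(s,190+u/5,170+v/5)
print("bar",tri(wray(*W(391,248)),S(578,340)))
for q,z in(((300,253),.14),((482,243),.14)): print(wonz(*W(*q),z))
# paddle end centre: wrist (385,80) end ; scene tip ~ (650,358)..(615,405)
print("paddle end",tri(wray(*W(385,85)),S(632,380)))
# lid front edge corner left scene
E
```

```text
[0.46725863 0.40352539 0.095     ] [0.48553834 0.23871586 0.095     ] 0.16582016349373646
yaw 6.329044624848904
bar (array([0.42699448, 0.31543094, 0.13660444]), [np.float64(0.0014), np.float64(0.0014)])
[0.43016253 0.29421476 0.14      ]
[0.42466601 0.33671342 0.14      ]
paddle end (array([0.39456672, 0.3122759 , 0.11776701]), [np.float64(0.0013), np.float64(0.0013)])
```

```bash
cat >> h.py <<'E'
YAW=np.radians(5.5); FC=np.array([.477,.320])
def c2w(x,y,z):  # case mm -> world m
    ex=np.array([np.cos(YAW),np.sin(YAW)]);ey=np.array([-ex[1],ex[0]])
    p=FC+ex*(x+60)/1e3+ey*y/1e3; return np.array([*p,z/1e3])
def lidpt(th,r,h,y): # r from hinge along the lid, h above hinge plane
    return c2w(62.5-r*np.cos(th)+h*np.sin(th)*1, y, 99+r*np.sin(th)+h*np.cos(th))
E
python3 - <<'E'
from h import *
s=imaging.snapshot("scene")
for th in (.5,.6,.7,.8,.9,1.0):
    print(th,[((proj(s,lidpt(th,122.5,7.5,y))-[190,170])*5).round() for y in (85,-85)])
for y in (85,-85): print(((proj(s,c2w(-60,y,95))-[190,170])*5).round())
print(((proj(s,c2w(62.5,-85,99))-[190,170])*5).round())
print("joints",arm.state()["joints"])
E
```

```text
0.5 [array([372., 387.]), array([523., 153.])]
0.6 [array([356., 369.]), array([510., 137.])]
0.7 [array([340., 352.]), array([496., 120.])]
0.8 [array([321., 336.]), array([480., 105.])]
0.9 [array([301., 320.]), array([462.,  90.])]
1.0 [array([280., 304.]), array([444.,  76.])]
[419. 482.]
[559. 248.]
[366. 182.]
joints [ 2.68521249e+01 -1.03373035e+00  9.05989116e+01 -4.17052592e-02
  9.04569483e+01 -6.69579431e+01]
```

```bash
cat >> h.py <<'E'
def need(x,y,ztip,rot=True):
    st=arm.state(); M=Rn.from_euler('xyz',st["tool_rot"],degrees=True).as_matrix()
    zt=np.array([-np.sin(YAW),np.cos(YAW),0]);xt=np.array([0,0,-1.]);G=np.stack([xt,np.cross(zt,xt),zt],1)
    P=c2w(x,y,ztip+14)
    print("target",P.round(4),"dp",((P-st["tcp_pos"])/.5).round(4),"turn",(Rn.from_matrix(G@M.T).as_rotvec()/np.pi).round(4))
E
python3 - <<'E'
from h import *
need(-12,0,205);need(-16,0,172);need(-46,0,108)
E
```

```text
target [0.5248 0.3246 0.219 ] dp [ 0.2494  0.0514 -0.201 ] turn [ 0.0003 -0.      0.0094]
target [0.5208 0.3242 0.186 ] dp [ 0.2414  0.0506 -0.267 ] turn [ 0.0003 -0.      0.0094]
target [0.4909 0.3213 0.122 ] dp [ 0.1817  0.0449 -0.395 ] turn [ 0.0003 -0.      0.0094]
```

Request:
{"api": "carry_out", "payload": {"plan": [{"dp": [0.07, 0.014, -0.03], "turn": [0, 0, 0.009]}, {"dp": [0.14, 0.028, -0.07], "turn": [0, 0, 0.009]}, {"dp": [0.21, 0.042, -0.13], "turn": [0, 0, 0.009]}, {"dp": [0.25, 0.051, -0.2], "turn": [0, 0, 0.009]}, {"dp": [0.25, 0.051, -0.2], "turn": [0, 0, 0.009]}]}}

```text
time: 3.15
tcp_pos: [0.5261, 0.3195, 0.2106]
tool_rot: [113.6, 89.3, -151.4]
contact_force: [-1.6, 0.3, -2.1]
opening: 0.004
```

```bash
python3 - <<'E'
from h import *
need(-16,0,172);need(-46,0,108)
s=imaging.snapshot("scene");crop(s,190,130,350,280,5,"pics/s4.png")
E
```

```text
target [0.5208 0.3242 0.186 ] dp [-0.0105  0.0095 -0.0493] turn [ 0.0019 -0.0035  0.0029]
target [0.4909 0.3213 0.122 ] dp [-0.0703  0.0037 -0.1773] turn [ 0.0019 -0.0035  0.0029]
```

View pics/s4.png

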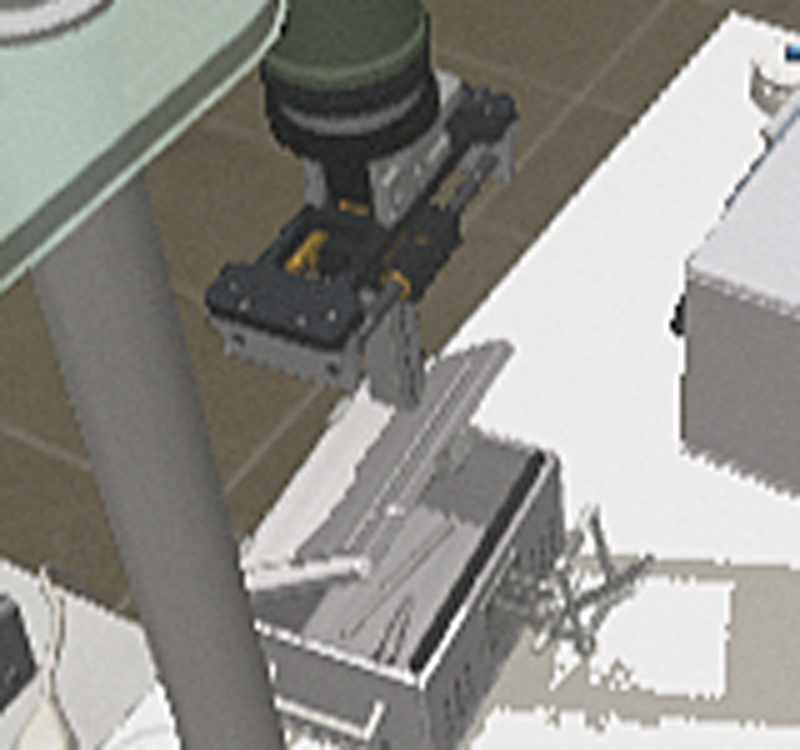

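Request:
{"api": "carry_out", "payload": {"plan": [{"dp": [-0.003, -0.002, -0.02]}, {"dp": [-0.006, -0.003, -0.045]}, {"dp": [-0.01, -0.004, -0.07]}, {"dp": [-0.018, -0.004, -0.09]}, {"dp": [-0.027, -0.005, -0.11]}]}}

```text
validation failed for argument at $.pl...
```

Request:
{"api": "carry_out", "payload": {"plan": [{"dp": [-0.01, 0, -0.02]}, {"dp": [-0.02, 0, -0.04]}, {"dp": [-0.03, -0.002, -0.06]}, {"dp": [-0.037, -0.003, -0.075]}, {"dp": [-0.042, -0.004, -0.086]}]}}

```text
validation failed for argument at $.pl...
```

Request:
{"api": "carry_out", "payload": {"plan": [{"dp": [0, 0, 0]}, {"dp": [0, 0, 0]}, {"dp": [0, 0, 0]}]}}

```text
validation failed for argument at $.pl...
```

```bash
python3 - <<'E'
from h import *
s=imaging.snapshot("scene");crop(s,190,170,350,320,5,"pics/s5.png");print(arm.state()["tcp_pos"],arm.state()["contact_force"])
need(-46,0,108)
for th in (.0,.04,.1): print(th,[((proj(s,lidpt(th,122.5,7.5,y))-[190,170])*5).round() for y in (85,-85)])
E
```

```text
[0.52522567 0.32093052 0.216542  ] [-1.27207084  0.52129503  0.92502685]
target [0.4909 0.3213 0.122 ] dp [-0.0686  0.0008 -0.1891] turn [ 0.001  -0.002   0.0023]
0.0 [array([417., 468.]), array([558., 235.])]
0.04 [array([415., 462.]), array([557., 229.])]
0.1 [array([412., 453.]), array([555., 219.])]
```

View pics/s5.png

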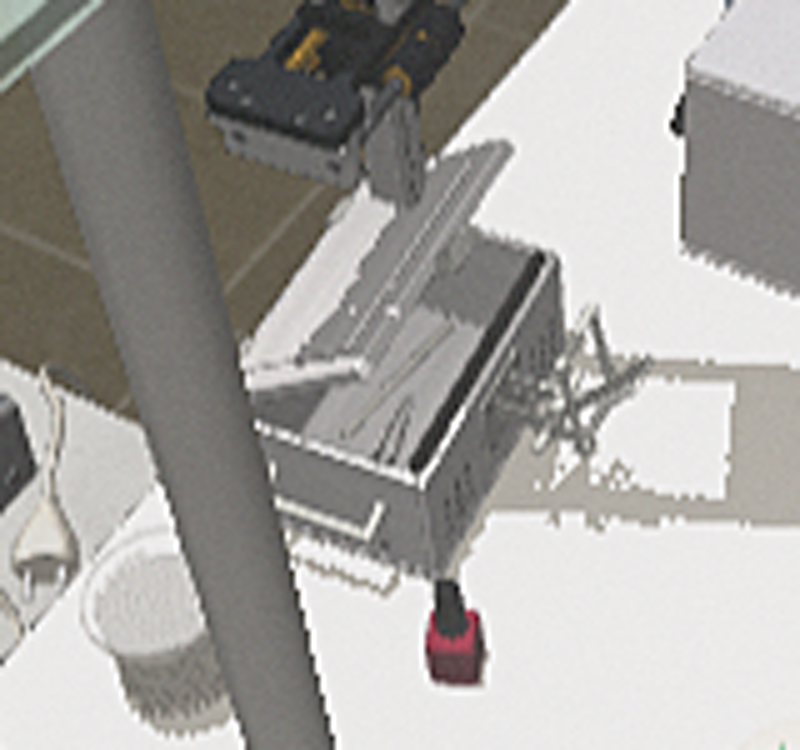

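Request:
{"api": "carry_out", "payload": {"plan": [{"dp": [-0.003, -0.002, -0.02], "turn": [0, 0, 0]}, {"dp": [-0.006, -0.003, -0.045], "turn": [0, 0, 0]}, {"dp": [-0.01, -0.004, -0.07], "turn": [0, 0, 0]}, {"dp": [-0.018, -0.004, -0.09], "turn": [0, 0, 0]}, {"dp": [-0.027, -0.005, -0.11], "turn": [0, 0, 0]}]}}

```text
time: 3.67
tcp_pos: [0.5109, 0.3212, 0.1644]
tool_rot: [25.0, 90.0, 120.4]
contact_force: [-1.7, -0.9, 0.9]
opening: 0.007
```

Request:
{"api": "carry_out", "payload": {"plan": [{"dp": [-0.01, 0, -0.02], "turn": [0, 0, 0]}, {"dp": [-0.02, 0, -0.04], "turn": [0, 0, 0]}, {"dp": [-0.03, -0.002, -0.06], "turn": [0, 0, 0]}, {"dp": [-0.037, -0.003, -0.075], "turn": [0, 0, 0]}, {"dp": [-0.042, -0.004, -0.086], "turn": [0, 0, 0]}]}}

```text
time: 4.08
tcp_pos: [0.4929, 0.3199, 0.1239]
tool_rot: [-83.1, 89.7, 12.3]
contact_force: [-2.4, -3.1, 24.5]
opening: 0.006
```

Request:
{"api": "carry_out", "payload": {"plan": [{"dp": [0, 0, 0], "turn": [0, 0, 0]}, {"dp": [0, 0, 0], "turn": [0, 0, 0]}, {"dp": [0, 0, 0], "turn": [0, 0, 0]}]}}

```text
time: 4.33
tcp_pos: [0.4931, 0.3199, 0.1253]
tool_rot: [-80.5, 89.7, 14.8]
contact_force: [-2.7, -3.0, 14.9]
opening: 0.002
```

```bash
python3 - <<'E'
from h import *
s=imaging.snapshot("scene");crop(s,190,170,350,320,5,"pics/s6.png");print(arm.state()["tcp_pos"],arm.state()["contact_force"])
need(-46,0,108)
E
```

```text
[0.49308945 0.31987005 0.12534342] [-2.41462555 -2.17668007 14.31405788]
target [0.4909 0.3213 0.122 ] dp [-0.0043  0.0029 -0.0067] turn [-0.0004  0.0016  0.0009]
```

View pics/s6.png

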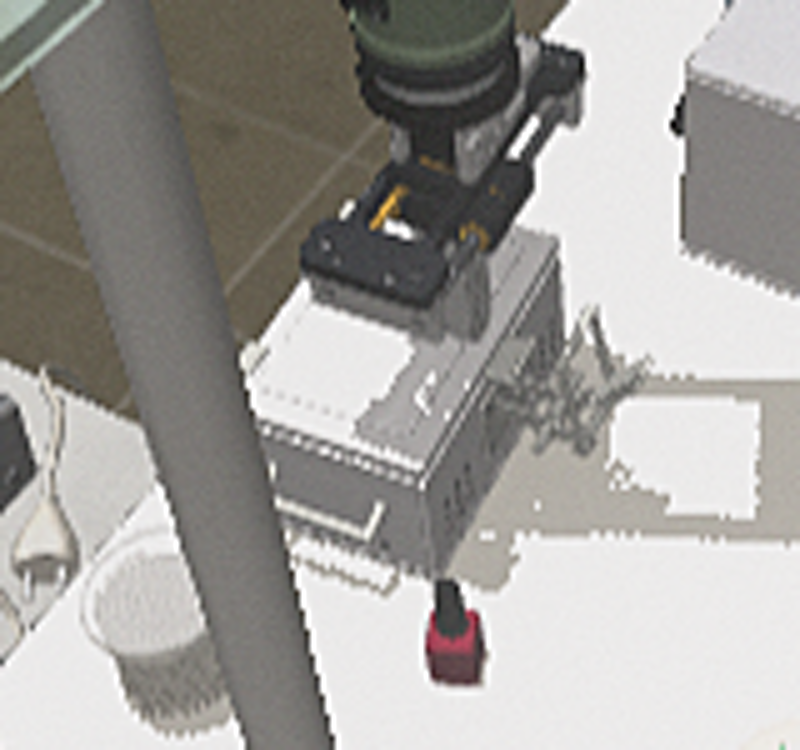

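Request:
{"api": "carry_out", "payload": {"plan": [{"dp": [0, 0, 0.07], "turn": [0, 0, 0]}, {"dp": [-0.04, 0, 0.14], "turn": [0, 0, 0]}, {"dp": [-0.11, -0.01, 0.15], "turn": [0, 0, 0]}, {"dp": [-0.175, -0.015, 0.15], "turn": [0, 0, 0]}, {"dp": [-0.175, -0.015, 0.15], "turn": [0, 0, 0]}]}}

```text
time: 4.8
tcp_pos: [0.3979, 0.3111, 0.1958]
tool_rot: [97.3, 89.7, -167.2]
contact_force: [0.3, 0.4, -0.8]
opening: 0.003
```

```bash
python3 - <<'E'
from h import *
w=wcam();print(w["st"]["tcp_pos"])
crop(w,240,130,400,250,5,"pics/w7.png")
s=imaging.snapshot("scene");crop(s,230,180,350,290,6,"pics/s7.png")
need(-133,0,128)
import pickle;pickle.dump(w,open("w7.pkl","wb"))
E
```

```text
[0.39788946 0.31107931 0.19579719]
target [0.4043 0.313  0.142 ] dp [ 0.0036  0.0025 -0.1085] turn [0.     0.     0.0006]
```

View pics/w7.png

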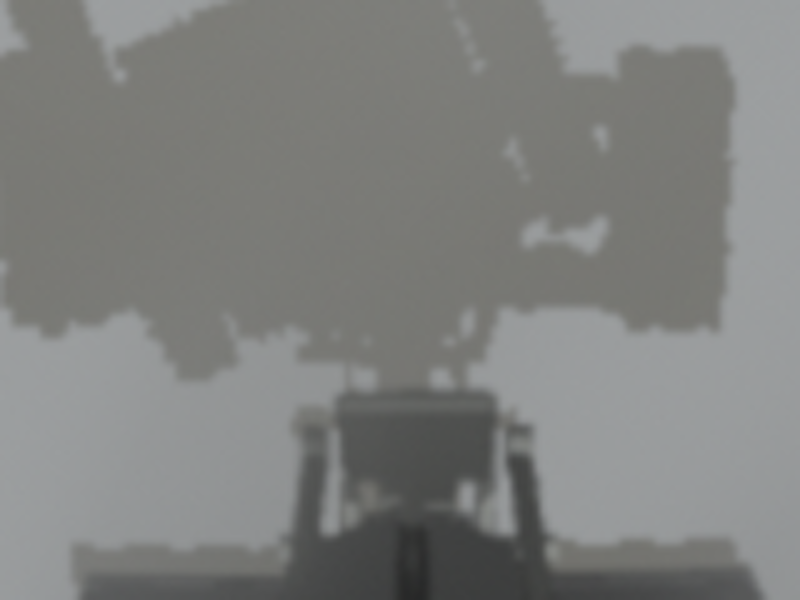

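View pics/s7.png

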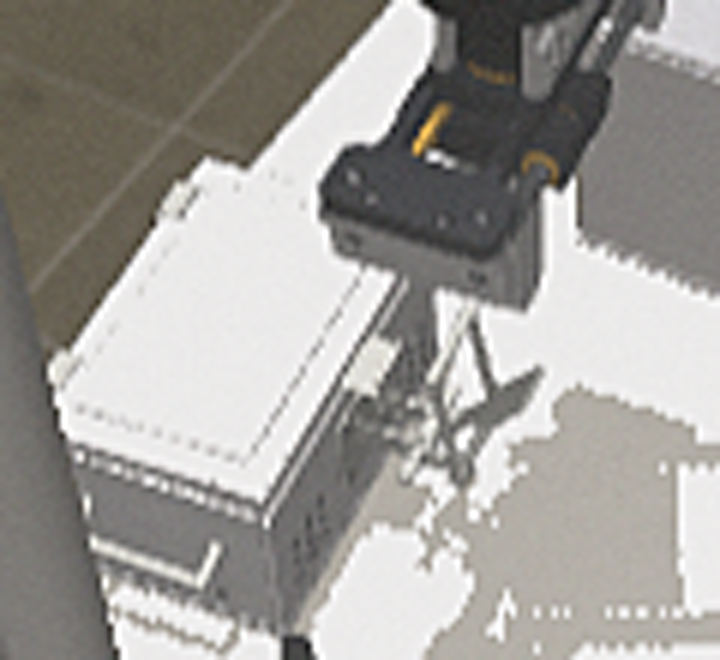

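Request:
{"api": "carry_out", "payload": {"plan": [{"dp": [-0.003, 0.002, 0], "turn": [0, 0, 0]}, {"dp": [-0.003, 0.002, -0.05], "turn": [0, 0, 0]}, {"dp": [-0.003, 0.002, -0.1], "turn": [0, 0, 0]}, {"dp": [-0.003, 0.002, -0.112], "turn": [0, 0, 0]}, {"dp": [-0.003, 0.002, -0.112], "turn": [0, 0, 0]}]}}

```text
time: 5.32
tcp_pos: [0.4012, 0.3118, 0.1381]
tool_rot: [113.5, 89.7, -151.2]
contact_force: [-0.6, 0.1, 0.1]
opening: 0.005
```

```bash
python3 - <<'E'
from h import *
s=imaging.snapshot("scene");crop(s,230,180,350,290,6,"pics/s8.png");print(arm.state()["tcp_pos"],arm.state()["contact_force"])
need(-133,0,128);need(-85,0,128);need(-75,0,120)
E
```

```text
[0.40224768 0.31246929 0.13969787] [-0.34481671  0.95275403  0.19716543]
target [0.4043 0.313  0.142 ] dp [0.0042 0.0011 0.0046] turn [ 0.0004 -0.0007  0.0012]
target [0.4521 0.3176 0.142 ] dp [0.0997 0.0103 0.0046] turn [ 0.0004 -0.0007  0.0012]
target [0.4621 0.3186 0.134 ] dp [ 0.1196  0.0122 -0.0114] turn [ 0.0004 -0.0007  0.0012]
```

View pics/s8.png

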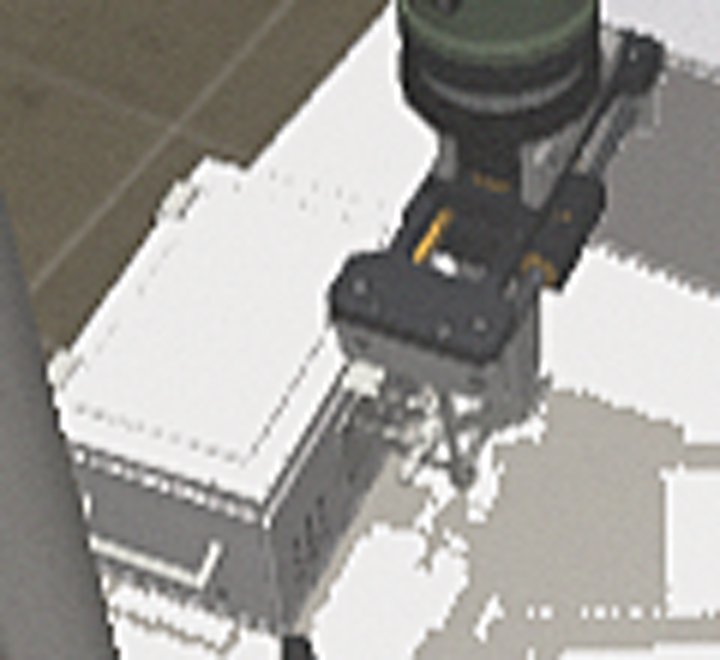

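Request:
{"api": "carry_out", "payload": {"plan": [{"dp": [0.018, 0.002, 0.0], "turn": [0, 0, 0.001]}, {"dp": [0.036, 0.004, -0.002], "turn": [0, 0, 0.001]}, {"dp": [0.055, 0.006, -0.006], "turn": [0, 0, 0.001]}, {"dp": [0.074, 0.008, -0.011], "turn": [0, 0, 0.001]}, {"dp": [0.093, 0.009, -0.016], "turn": [0, 0, 0.001]}]}}

```text
time: 5.78
tcp_pos: [0.4505, 0.3176, 0.1331]
tool_rot: [-71.4, 89.9, 24.1]
contact_force: [-0.9, -0.6, -0.4]
opening: 0.005
```

Request:
{"api": "carry_out", "payload": {"plan": [{"dp": [0, 0, 0], "turn": [0, 0, 0]}, {"dp": [0, 0, 0], "turn": [0, 0, 0]}]}}

```text
time: 5.95
tcp_pos: [0.4492, 0.3171, 0.1323]
tool_rot: [106.1, 90.0, -158.5]
contact_force: [-0.6, -0.7, -0.0]
opening: 0.003
```

```bash
python3 - <<'E'
from h import *
s=imaging.snapshot("scene");crop(s,230,180,350,290,6,"pics/s9.png");w=wcam();crop(w,230,130,410,265,4,"pics/w9.png");print(arm.state()["tcp_pos"],arm.state()["contact_force"])
need(-85,0,128)
E
```

```text
[0.44834495 0.31712592 0.13239048] [-0.26468877  0.60997699 -0.23790199]
target [0.4521 0.3176 0.142 ] dp [0.0075 0.001  0.0192] turn [ 0.0001 -0.0003  0.    ]
```

View pics/s9.png

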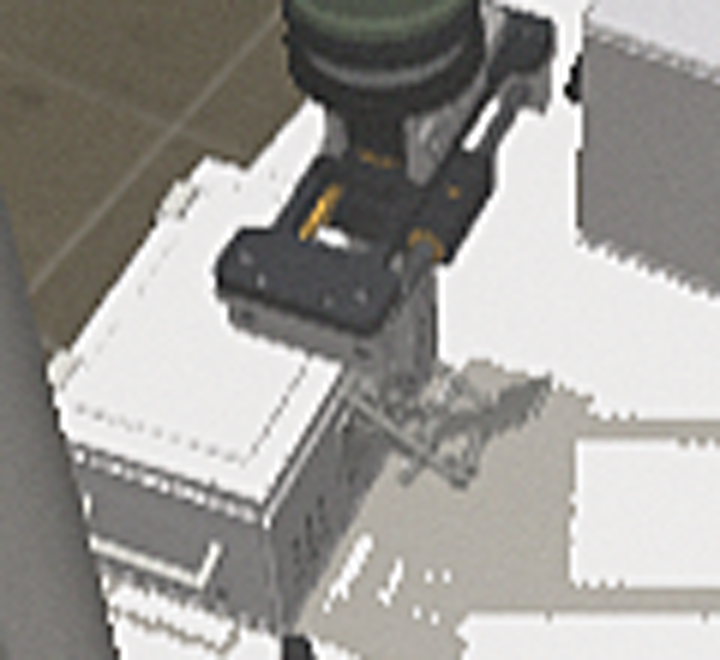

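View pics/w9.png

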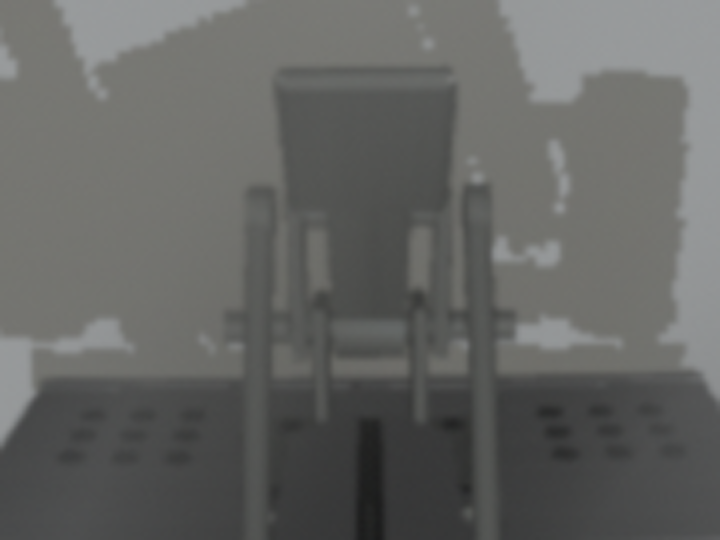

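Request:
{"api": "carry_out", "payload": {"plan": [{"dp": [0, 0, 0.04], "turn": [0, 0, 0]}, {"dp": [-0.02, -0.002, 0.08], "turn": [0, 0, 0]}, {"dp": [-0.06, -0.006, 0.08], "turn": [0, 0, 0]}, {"dp": [-0.07, -0.007, 0.08], "turn": [0, 0, 0]}, {"dp": [-0.07, -0.007, 0.08], "turn": [0, 0, 0]}]}}

```text
time: 6.47
tcp_pos: [0.412, 0.3137, 0.1725]
tool_rot: [106.5, 90.0, -157.9]
contact_force: [0.6, -0.1, 0.1]
opening: 0.005
```

```bash
python3 - <<'E'
from h import *
s=imaging.snapshot("scene");crop(s,250,190,340,270,8,"pics/s10.png");w=wcam();crop(w,230,130,410,265,4,"pics/w10.png");print(arm.state()["tcp_pos"],arm.state()["contact_force"])
import pickle;pickle.dump((w,s),open("w10.pkl","wb"))
E
```

```text
[0.41325071 0.31360604 0.17209879] [-0.1190922   0.23026809  0.36412768]
```

View pics/s10.png

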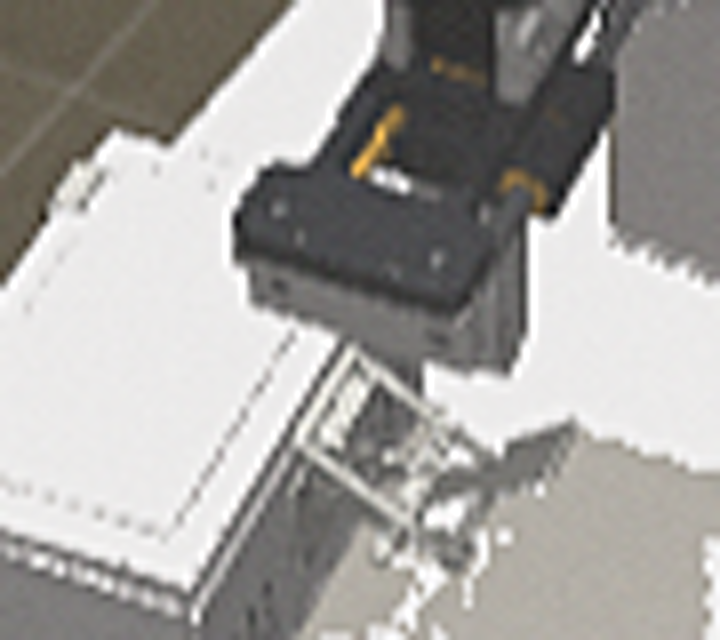

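View pics/w10.png

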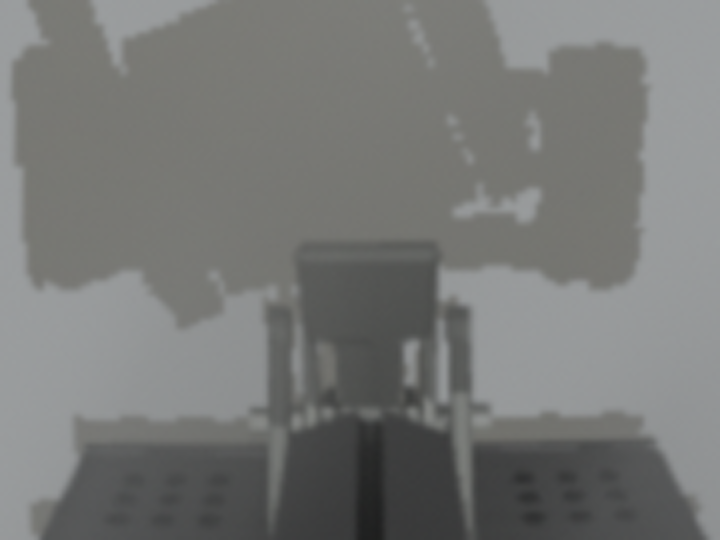

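```bash
python3 - <<'E'
from h import *
import pickle;w,s=pickle.load(open("w10.pkl","rb"))
P=lambda p:((p-[250,190])*8).round()
for x,z in ((-74,110),(-70,110),(-66,110),(-63,110),(-63,113),(-60,114)):
    print(x,z,[P(proj(s,c2w(x,y,z))) for y in (20,-20)])
print("lid edge th .04",[P(proj(s,lidpt(.04,122.5,7.5,y))) for y in (20,-20,85)])
print("lid edge bottom",[P(proj(s,lidpt(.04,122.5,-2.5,y))) for y in (20,-20,85)])
E
```

```text
-74 110 [array([317., 444.]), array([369., 355.])]
-70 110 [array([306., 440.]), array([359., 352.])]
-66 110 [array([295., 436.]), array([348., 348.])]
-63 110 [array([286., 433.]), array([340., 345.])]
-63 113 [array([286., 428.]), array([339., 340.])]
-60 114 [array([277., 423.]), array([331., 335.])]
lid edge th .04 [array([277., 427.]), array([330., 340.]), array([184., 580.])]
lid edge bottom [array([280., 447.]), array([333., 359.]), array([188., 599.])]
```

```bash
python3 - <<'E'
from h import *
for p in ((-127,118),(-136,105),(-144,94),(-149,83),(-152,73),(-154,63),(-154,53),(-152,44),(-151,37)): print(p);need(p[0],0,p[1])
E
```

```text
(-127, 118)
target [0.4103 0.3136 0.132 ] dp [-0.0059 -0.0001 -0.0802] turn [ 0.0002 -0.0001 -0.0002]
(-136, 105)
target [0.4013 0.3127 0.119 ] dp [-0.0238 -0.0018 -0.1062] turn [ 0.0002 -0.0001 -0.0002]
(-144, 94)
target [0.3934 0.3119 0.108 ] dp [-0.0397 -0.0033 -0.1282] turn [ 0.0002 -0.0001 -0.0002]
(-149, 83)
target [0.3884 0.3115 0.097 ] dp [-0.0497 -0.0043 -0.1502] turn [ 0.0002 -0.0001 -0.0002]
(-152, 73)
target [0.3854 0.3112 0.087 ] dp [-0.0557 -0.0048 -0.1702] turn [ 0.0002 -0.0001 -0.0002]
(-154, 63)
target [0.3834 0.311  0.077 ] dp [-0.0596 -0.0052 -0.1902] turn [ 0.0002 -0.0001 -0.0002]
(-154, 53)
target [0.3834 0.311  0.067 ] dp [-0.0596 -0.0052 -0.2102] turn [ 0.0002 -0.0001 -0.0002]
(-152, 44)
target [0.3854 0.3112 0.058 ] dp [-0.0557 -0.0048 -0.2282] turn [ 0.0002 -0.0001 -0.0002]
(-151, 37)
target [0.3864 0.3113 0.051 ] dp [-0.0537 -0.0047 -0.2422] turn [ 0.0002 -0.0001 -0.0002]
```

Request:
{"api": "carry_out", "payload": {"plan": [{"dp": [-0.006, 0, -0.04], "turn": [0, 0, 0]}, {"dp": [-0.006, 0, -0.08], "turn": [0, 0, 0]}, {"dp": [-0.015, -0.001, -0.093], "turn": [0, 0, 0]}, {"dp": [-0.024, -0.002, -0.106], "turn": [0, 0, 0]}, {"dp": [-0.032, -0.003, -0.117], "turn": [0, 0, 0]}]}}

```text
time: 6.98
tcp_pos: [0.3976, 0.3121, 0.1135]
tool_rot: [143.6, 90.0, -120.9]
contact_force: [0.4, 0.3, 0.9]
opening: 0.003
```

Request:
{"api": "carry_out", "payload": {"plan": [{"dp": [-0.008, 0, -0.011], "turn": [0, 0, 0]}, {"dp": [-0.013, -0.001, -0.022], "turn": [0, 0, 0]}, {"dp": [-0.018, -0.001, -0.033], "turn": [0, 0, 0]}, {"dp": [-0.021, -0.002, -0.043], "turn": [0, 0, 0]}, {"dp": [-0.024, -0.002, -0.053], "turn": [0, 0, 0]}]}}

```text
time: 7.4
tcp_pos: [0.3866, 0.3118, 0.0881]
tool_rot: [-69.8, 89.8, 25.7]
contact_force: [1.7, 0.8, 2.2]
opening: 0.004
```

```bash
python3 - <<'E'
from h import *
s=imaging.snapshot("scene");crop(s,250,190,340,270,8,"pics/s11.png");w=wcam();crop(w,230,130,410,265,4,"pics/w11.png");print(arm.state()["tcp_pos"],arm.state()["contact_force"])
need(-152,0,73);need(-151,0,37)
E
```

```text
[0.38499036 0.31114858 0.08703633] [ 0.1883524  -0.14096322  0.48685924]
target [0.3854 0.3112 0.087 ] dp [ 0.0009  0.0001 -0.0001] turn [ 0.0001 -0.0004 -0.    ]
target [0.3864 0.3113 0.051 ] dp [ 0.0029  0.0003 -0.0721] turn [ 0.0001 -0.0004 -0.    ]
```

View pics/s11.png

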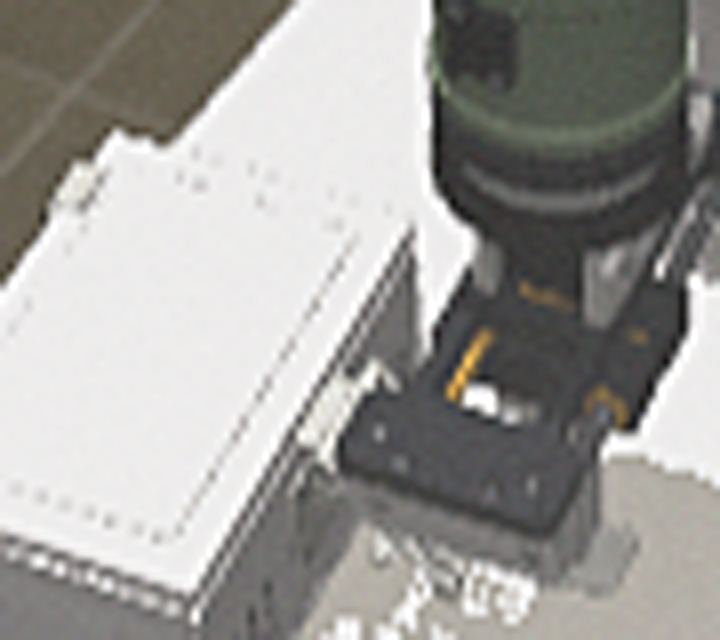

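View pics/w11.png

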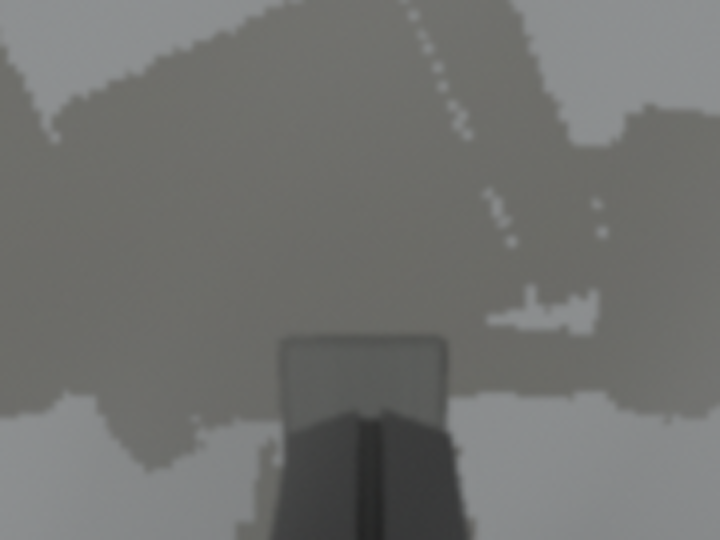

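Request:
{"api": "carry_out", "payload": {"plan": [{"dp": [-0.003, 0, -0.014], "turn": [0, 0, 0]}, {"dp": [-0.004, 0, -0.027], "turn": [0, 0, 0]}, {"dp": [-0.003, 0, -0.04], "turn": [0, 0, 0]}, {"dp": [-0.001, 0, -0.053], "turn": [0, 0, 0]}, {"dp": [0.001, 0, -0.066], "turn": [0, 0, 0]}]}}

```text
time: 7.92
tcp_pos: [0.3852, 0.3109, 0.0533]
tool_rot: [108.0, 89.9, -156.5]
contact_force: [-0.8, -1.6, 8.2]
opening: 0.003
```

Request:
{"api": "carry_out", "payload": {"plan": [{"dp": [0.001, 0, -0.006], "turn": [0, 0, 0]}, {"dp": [0.002, 0, -0.01], "turn": [0, 0, 0]}, {"dp": [0.002, 0, -0.01], "turn": [0, 0, 0]}]}}

```text
time: 8.17
tcp_pos: [0.3863, 0.3112, 0.0519]
tool_rot: [105.7, 89.8, -158.8]
contact_force: [-9.1, -4.0, 25.7]
opening: 0.001
```

```bash
python3 - <<'E'
from h import *
s=imaging.snapshot("scene");crop(s,250,190,340,270,8,"pics/s12.png");w=wcam();crop(w,230,130,410,265,4,"pics/w12.png");print(arm.state()["tcp_pos"],arm.state()["contact_force"])
E
```

```text
[0.38625176 0.31117982 0.0519399 ] [-9.09637155 -3.79002711 24.43536397]
```

View pics/s12.png

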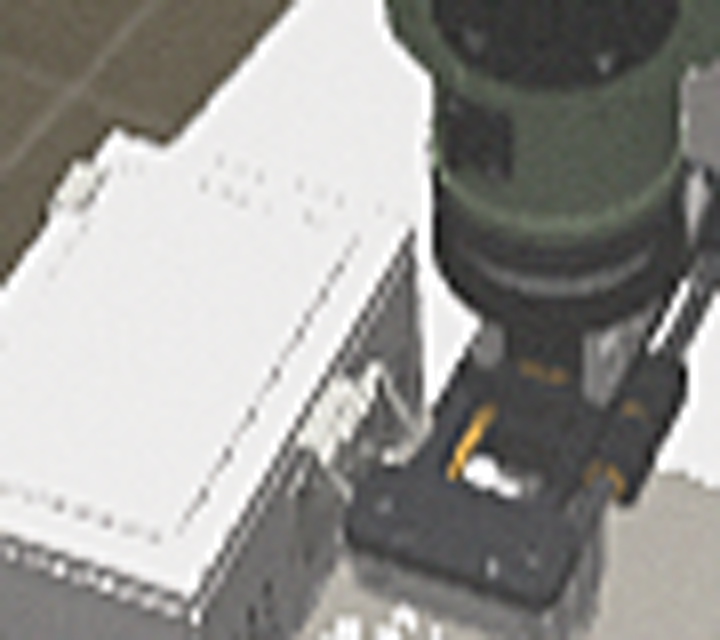

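View pics/w12.png

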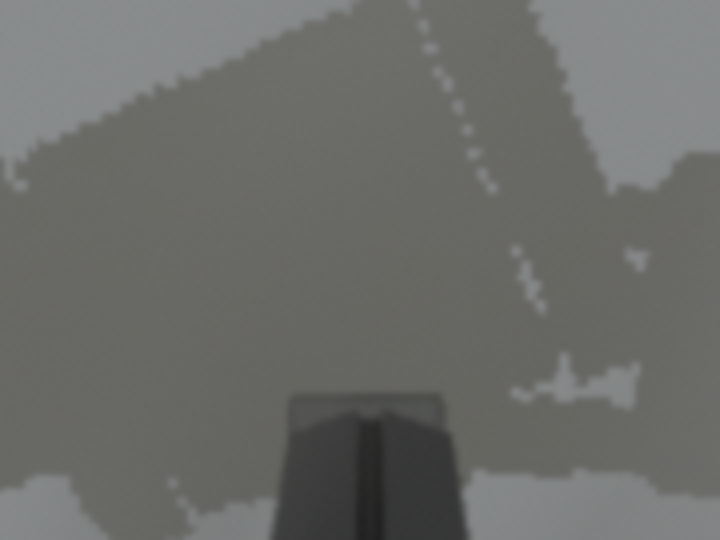

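Request:
{"api": "carry_out", "payload": {"plan": [{"dp": [-0.005, 0, 0.03], "turn": [0, 0, 0]}, {"dp": [-0.03, 0, 0.1], "turn": [0, 0, 0]}, {"dp": [-0.06, 0, 0.18], "turn": [0, 0, 0]}, {"dp": [-0.1, 0, 0.25], "turn": [0, 0, 0]}, {"dp": [-0.14, 0, 0.32], "turn": [0, 0, 0]}]}}

```text
time: 8.68
tcp_pos: [0.3159, 0.3108, 0.2102]
tool_rot: [110.8, 89.9, -153.7]
contact_force: [0.6, 0.8, 1.0]
opening: 0.004
```

Request:
{"api": "carry_out", "payload": {"plan": [{"dp": [0, -0.08, 0.0], "turn": [0, 0, 0]}, {"dp": [0, -0.16, 0.02], "turn": [0, 0, 0]}, {"dp": [0.04, -0.22, 0.06], "turn": [0, 0, 0]}, {"dp": [0.06, -0.25, 0.1], "turn": [0, 0, 0]}, {"dp": [0.06, -0.25, 0.1], "turn": [0, 0, 0]}]}}

```text
time: 9.1
tcp_pos: [0.3503, 0.1846, 0.2627]
tool_rot: [-89.3, 89.6, 6.0]
contact_force: [0.6, 0.3, 0.5]
opening: 0.005
```

```bash
python3 - <<'E'
from h import *
s=imaging.snapshot("scene");crop(s,230,180,350,290,6,"pics/s13.png");crop(s,150,150,410,380,3,"pics/s13b.png");w=wcam();cv2.imwrite("pics/w13.png",w["color"][:,:,::-1]);print(arm.state()["tcp_pos"],arm.state()["contact_force"],arm.state()["time"])
import pickle;pickle.dump((w,s),open("w13.pkl","wb"))
P=lambda p:((proj(s,p)-[230,180])*6).round()
for a in (-35,-29,-20):
    r=np.radians(a);print(a,[P(c2w(-95.5-76*np.cos(r),y,70.5+76*np.sin(r))) for y in (17,-17)])
print("bar seat",[P(c2w(-74,y,106)) for y in (20,-20)])
for th in (0,.01,.04):print(th,P(lidpt(th,122.5,7.5,85)),P(lidpt(th,122.5,7.5,-85)))
E
```

```text
[0.34724735 0.18617387 0.25928538] [-0.6597259   0.85419857 -0.50751278] 9.2
-35 [array([539., 559.]), array([568., 501.])]
-29 [array([548., 553.]), array([577., 495.])]
-20 [array([558., 543.]), array([587., 484.])]
bar seat [array([358., 398.]), array([398., 332.])]
0 [260. 502.] [430. 222.]
0.01 [259. 500.] [430. 220.]
0.04 [258. 495.] [429. 214.]
```

View pics/s13.png

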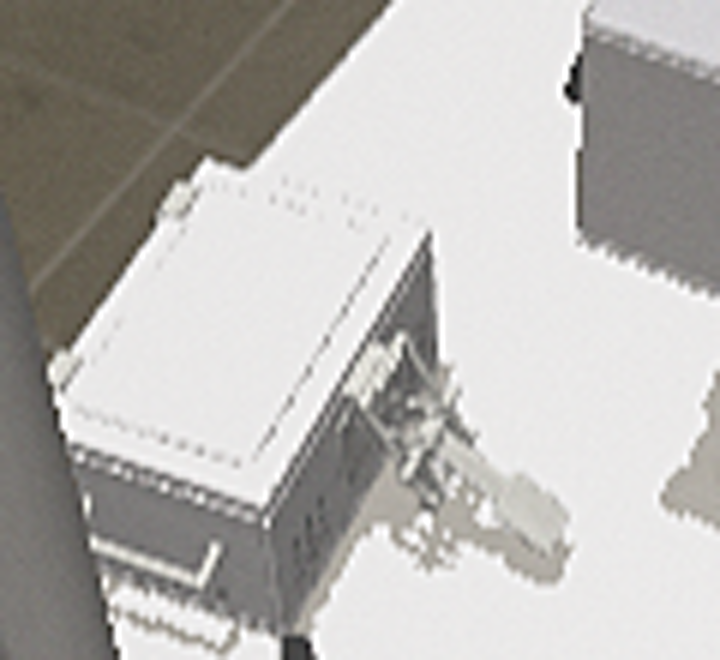

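View pics/w13.png

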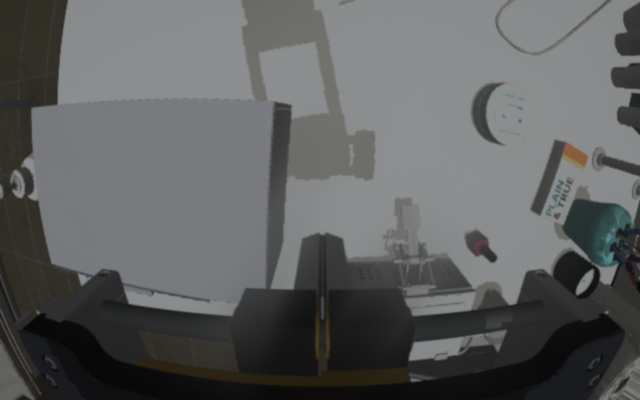

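View pics/s13b.png

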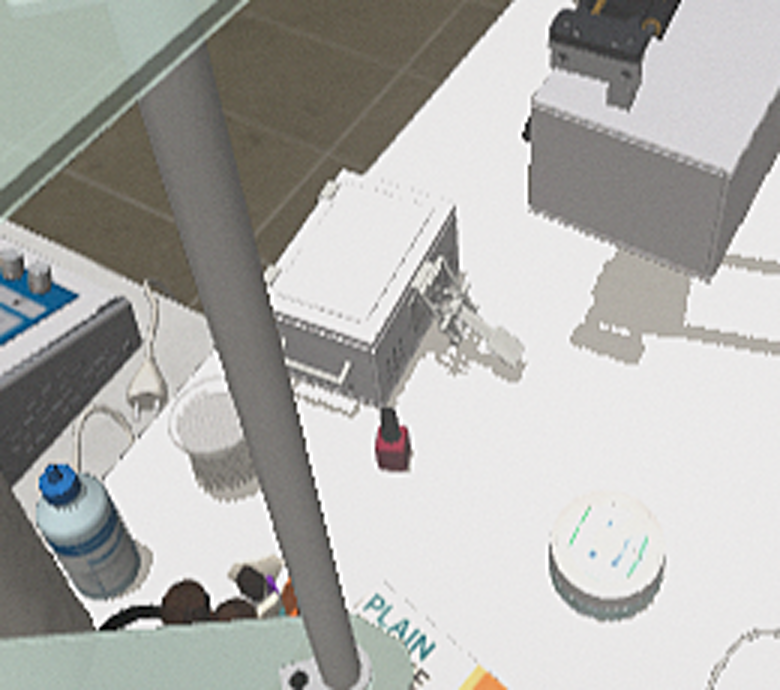

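```bash
python3 - <<'E'
from h import *
import pickle;w,s=pickle.load(open("w13.pkl","rb"))
crop(w,370,185,470,285,6,"pics/w13c.png")
P=lambda p:((wproj(w,p)-[370,185])*6).round()
for a in (-35,-29,-20):
    r=np.radians(a);print(a,[P(c2w(-95.5-76*np.cos(r),y,70.5+76*np.sin(r))) for y in (17,-17)])
print("bar seat",[P(c2w(-74,y,106)) for y in (20,-20)])
print("pivot",P(c2w(-95.5,0,70.5)))
for th in (0,.04):print(th,P(lidpt(th,122.5,7.5,85)),P(c2w(-60,85,0)))
E
```

```text
-35 [array([305., 127.]), array([165., 128.])]
-29 [array([315., 118.]), array([173., 119.])]
-20 [array([331., 111.]), array([186., 112.])]
bar seat [array([379., 614.]), array([200., 626.])]
pivot [260. 454.]
0 [631. 645.] [469. 437.]
0.04 [639. 658.] [469. 437.]
```

View pics/w13c.png

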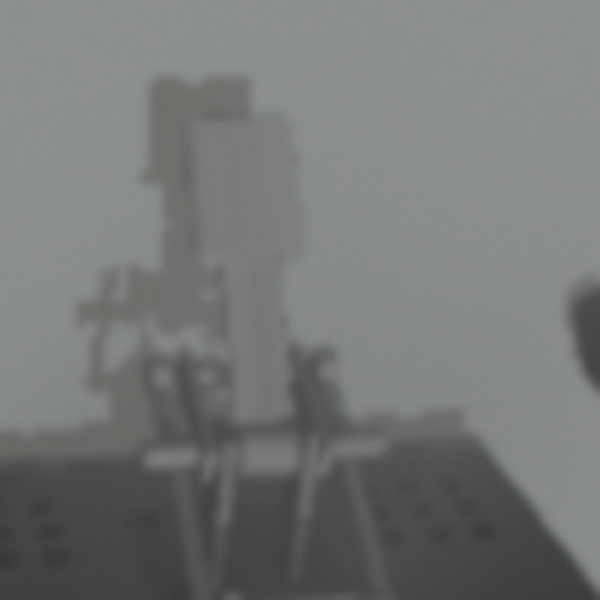

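Request:
{"api": "carry_out", "payload": {"plan": [{"dp": [0, 0, 0], "turn": [0, 0, 0]}, {"dp": [0, 0, 0], "turn": [0, 0, 0]}, {"dp": [0, 0, 0], "turn": [0, 0, 0]}]}}

```text
time: 9.45
tcp_pos: [0.3459, 0.1868, 0.2581]
tool_rot: [95.2, 89.8, -169.2]
contact_force: [0.1, 0.4, -0.6]
opening: 0.002
```

```bash
python3 -c "
from workcell import arm
print(arm.job_done(), arm.state()['time'])"
```

```text
the job is handed in; nothing more can be done
the job is handed in; nothing more can be done
```

I lowered the lid onto the seal, tipped the wire loop over the keeper's lip, pressed the lever down past centre to its stop and moved the arm clear. I handed the job in at about 9.5 s. No verdict is reported, so the checks below are my own.

- **Lever:** it stopped hard at about 25 N with the fingertip at 38 mm, within 2 mm of where I expect the paddle when the lever is fully home. From the pictures after I let go I could only place it about 2 to 8 degrees above home. The limit is 5.7 degrees, so the pictures don't confirm it. I rely on the hard stop and the snap.
- **Crossbar:** the scene picture shows both ends of the bar at the positions predicted for its seat on the keeper, behind the lip.
- **Lid:** it looks fully down, but the pictures cannot tell a clamped lid (0.01 rad) from one just resting on the seal (0.04 rad).
- **Bystanders:** the tub, polish bottle and timer look unmoved in the last pictures; I did not measure them again.
- **Robot:** it was clear of everything and the contact force was near zero.
- **Case pose:** the views disagreed slightly on the case's turn, from 3 to 7 degrees. I used 5.5 degrees and the moves fitted.

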